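# Dispense the milling balls through the turret cap

### The job

The clear tipping hopper holds three orange milling balls, and only the wide slot of its blue cap is large enough for them. Turn the cap until the wide slot sits squarely over the outlet at the hopper's front, then tip the hopper right over with its red-handled lever so that all the balls roll out into the tray below, and swing the hopper back fully upright. Leave the bottle, tape roll and timer where they stand.

Things in the scene. Friction and masses are not known exactly. Their poses are not given: they have to be found in the camera images.
- pivot (a point): Centre of the hopper's tipping axis, 150 mm above the bench, fixed in the dispenser's stand; its axes are the stand's: -x is the front (towards the robot, the side the hopper tips to), y runs along the tipping axis, z up
- stand: The dispenser's stand, fixed on the bench: two white cheeks, outer faces 85 mm either side of the middle, up to 175 mm high, on low grey feet; origin on the bench under the tipping axis, axes as for the pivot
- hopper (a joint): Tipping angle of the hopper: 0 upright (stop), grows as its top swings to the front (stand's -x), 2.15 rad at the end stop, mouth down over the tray. Stiff hinge (about 0.25 N m of friction): stays where it is left
- lever_bar (a point): Point on the red round bar of the tipping lever, right (-y) of the stand, 132 mm from its middle. Bar 12 mm thick, along the tipping axis, free from 103 to 166 mm. It circles the tipping axis at 80 mm radius with the hopper: behind it and 0.5 rad above level when upright, over the top, to in front of it when fully tipped. Can be pushed, hooked or pinched from above
- cap (a joint): Turning angle of the round blue cap on the hopper, counter-clockwise positive seen from above, no stops: at 0 (or a full turn, 6.28) the wide slot is over the outlet. About 0.06 N m of friction: stays where it is left
- cap_top (a point): Centre of the cap's upper face, 50 mm above the tipping axis when upright. The cap is a 5 mm thick disc of 150 mm diameter with, going counter-clockwise, the wide slot (88 x 41 mm, lets the balls through), a narrow slot (76 x 14 mm, does not) and a field of small dark holes (does not)
- slot (a point): Centre of the cap's wide slot, on the upper face, 35 mm from the cap's centre; the slot's long side runs across the radius
- outlet (a point): Where the slot's centre must come: the point above the hopper's outlet window at its front edge, level with the cap's upper face, 35 mm to the front of the cap's centre
- peg0 (a point): Half-way up one of the three upright yellow pegs on the cap, used to push it round: 12 mm thick, 26 mm high, 64 mm from the cap's centre, opposite the wide slot (180 degrees from it)
- peg1 (a point): Half-way up one of the three upright yellow pegs on the cap, used to push it round: 12 mm thick, 26 mm high, 64 mm from the cap's centre, 60 degrees clockwise of the wide slot seen from above
- peg2 (a point): Half-way up one of the three upright yellow pegs on the cap, used to push it round: 12 mm thick, 26 mm high, 64 mm from the cap's centre, 60 degrees counter-clockwise of the wide slot seen from above
- ball_a_center (a point): Centre of a orange milling ball, 28 mm diameter, in the hopper at the start
- ball_b_center (a point): Centre of a orange milling ball, 28 mm diameter, in the hopper at the start
- ball_c_center (a point): Centre of a orange milling ball, 28 mm diameter, in the hopper at the start
- hopper_mid (a point): Middle of the hopper's inside (100 mm front to back, 88 mm wide, 70 mm deep); turns with the hopper, a clear box, 108 x 96 mm outside, from 34 mm below to 44 mm above the tipping axis when upright
- tray: Loose clear open tray, 95 x 133 mm, 36 mm high, floor 2 mm, standing on the bench between the cheeks under the hopper's front; origin at the centre of its underside, y along its length. It already stands where the balls come out
- amber: Brown screw-cap bottle with a red cap, 60 mm thick, 125 mm high, origin at the centre of its underside; leave it alone
- tape: Roll of pale label tape lying flat, 61 mm across, 19 mm high, origin at the centre of its underside; leave it alone
- clock: Small white bench timer lying flat, 60 x 58 x 16 mm, origin at the centre of its underside; leave it alone
Mind the look-alikes: they are no part of the job. Leave any green look-alike of the tray alone.

How it is judged:
On the way, in this order (a step that is already met when the one before it is completed fails the run):
1. the wide slot is over the outlet (within 8 mm) with the hopper still upright (distance between slot and outlet below 0.008 m and value of joint hopper below 0.15 rad), for 0.2 s.
2. the hopper is tipped right over (beyond 1.9 rad) and the three balls have rolled out of it (value of joint hopper above 1.9 rad and distance between each of ball_a_center, ball_b_center, ball_c_center and hopper_mid above 0.07 m), for 0.1 s.
At the end, for the whole second after the job is handed in: The three balls lie at rest inside the tray (centres within its walls and below its rim) and the hopper is back upright within 0.12 rad (x of ball_a_center in the frame of tray between -0.045 and 0.045 m and y of ball_a_center in the frame of tray between -0.064 and 0.064 m and z of ball_a_center in the frame of tray between 0 and 0.036 m and x of ball_b_center in the frame of tray between -0.045 and 0.045 m and y of ball_b_center in the frame of tray between -0.064 and 0.064 m and z of ball_b_center in the frame of tray between 0 and 0.036 m and x of ball_c_center in the frame of tray between -0.045 and 0.045 m and y of ball_c_center in the frame of tray between -0.064 and 0.064 m and z of ball_c_center in the frame of tray between 0 and 0.036 m and value of joint hopper below 0.12 rad and linear speed of each of ball_a, ball_b, ball_c below 0.05 m/s); the robot touches nothing.
It fails at once if the bottle is shifted by more than 30 mm or toppled (distance of amber from where it was at the start of the episode above 0.03 m or angle between amber's own z axis and vertical above 0.5 rad).
It fails at once if the tape roll is shifted by more than 30 mm or toppled (distance of tape from where it was at the start of the episode above 0.03 m or angle between tape's own z axis and vertical above 0.5 rad).
It fails at once if the timer is shifted by more than 30 mm or toppled (distance of clock from where it was at the start of the episode above 0.03 m or angle between clock's own z axis and vertical above 0.5 rad).
It also fails if it takes over 58 s, if anything falls off the work surface, if the arm or the gripper's body presses on something with over 40 N, if the wrist force passes 120 N, or if a joint passes its speed limit or range.

### The arm

A 7-joint arm with a two-finger parallel gripper is mounted at the origin on a cart in front of the work surface, level with it; the furniture and walls round the work are solid. World frame = base frame: x ahead of the robot, y to its left, z up, the work surface at z = 0. Lengths are in m, angles in rad, forces in N, time in s.
With the tool pointing down it reaches from about 0.4 to 0.9 m from the base axis. Payload 5.5 kg.
Tool frame: the origin (TCP) lies midway between the tips of the shut fingers; the grasp point (between the pads) lies 19 mm behind it (manip.grip_depth is the distance from the TCP to the grasp point, in m); z points along the fingers, y is the line along which they close (so a half turn about z gives the same grasp; the last joint's range is limited). The gripper opens to 92 mm and grips with 3 to 60 N. Pads are 19 mm wide; open, the fingers measure 130 mm over their backs; the gripper's body (75 mm by 190 mm) begins 47 mm behind the grasp point.
Start: joints at [1.49, 0.501, -0.427, 1.55, 0.221, 1.138, -0.21], TCP at [0.219, -0.612, 0.227] pointing down, gripper open.
Joint ranges: [-2.88, 2.88], [-0.31, 2.03], [-1.54, 1.56], [0.2, 2.42], [-1.41, 4.55], [0.19, 2.02], [-2.57, 2.57]. Speed limits (rad/s): [2.57, 2.57, 3.14, 3.14, 3.14, 3.14, 3.14].

### API

Orientations are given as a unit quaternion [x, y, z, w].
In Python, from bench import manip, effector, viewer gives the robot as it stands. Calls block until the motion is done:
- manip.move_pose(position, orientation): joint-space move of the TCP to a pose.
- manip.servo_line(position, ori=None, vel=0.15): straight line of the TCP; ori=None keeps the orientation; vel is the mean speed in m/s.
- manip.movej(angles): joint-space move.
- effector.open_jaws() and effector.close(f_grip=None): open the fingers fully, or close them until they stop; f_grip is the grip in N (None keeps the last).
- manip.sleep(seconds).
- manip.solve_ik(position, orientation): joint angles nearest the present ones, or None.
- viewer.get_image(name): name is "scene" or "top" or "wrist"; returns the picture (384x512x3 uint8, red, green, blue); there is no depth.
- viewer.get_calibration(name): a dict with "vfov" (degrees; the focal length in pixels is half the picture's height over the tangent of half this angle, whatever the lens; pixels are square), "cx", "cy" (the principal point, pixels), "eye" and "attitude" of the camera in the world. Camera axes: x right, y down, z forward; pixel columns grow to the right and rows downward; lengths in m; the calibration is good to about 2 mm. The wrist camera is an equidistant fisheye: a pixel r from the principal point sees the ray r / f radians off the axis. A picture is of the moment at which its call begins: read the wrist's pose just before it. get_calibration takes no time and is no camera call; for the wrist camera it gives the pose at the moment of the call.
A pose or a line that the arm cannot do raises manip.PlanningError and nothing moves.
- manip.hand_in(): hands the job in; it is judged then, once.
Readings, each from a call of its own:
- manip.current_clock(): time.
- manip.current_q(): joint angles.
- manip.current_joint_velocities(): joint speeds.
- manip.current_tau(): joint torques, N m.
- manip.current_tool_pos(): TCP position.
- manip.current_tcp_rot(): TCP orientation.
- manip.current_force(): force on the tool from outside, world axes, zero at the start.
- manip.current_wrist_torque(): the same for the moment, N m.
- manip.current_finger_gap(): finger opening in m.
- manip.current_gripper_force(): force on a finger pad.
Only numpy, scipy, OpenCV 4.12 (cv2) and the standard library are available. Lean on these libraries where they do the work, as an engineer would, in place of code of your own. Each camera call takes 0.05 s, during which the arm holds its last target. There are 200 camera calls.

## Working session

There is one attempt and no reset: what is moved stays moved. The work goes in short steps, each a Python script; the robot and the scene stay as the last script left them, time stands still between calls to the robot, and variables do not carry over. Pictures are saved under pics/ and viewed, at most 10 in all, crops included, and the job is handed in when it is done.

```bash
mkdir -p pics; ls; python3 - <<'E'
from bench import manip, effector, viewer
import cv2,numpy as np
for n in("scene","top"):
    im=viewer.get_image(n); cv2.imwrite(f"pics/{n}0.png",cv2.resize(im[:,:,::-1],(768,576),interpolation=cv2.INTER_CUBIC)); cv2.imwrite(f"raw_{n}0.png",im[:,:,::-1]); print(n,viewer.get_calibration(n))
print(manip.current_clock())
E
```

```text
pics
scene {'vfov': 44.721165727914645, 'cx': 255.03749725375417, 'cy': 197.13607961861547, 'eye': array([-0.18946487,  0.64259606,  0.98652803]), 'attitude': array([-0.33883101,  0.8454952 , -0.37985067,  0.16138426])}
top {'vfov': 46.83242632046282, 'cx': 253.66394343317836, 'cy': 188.0707810624197, 'eye': array([ 0.34791567, -0.05367412,  1.31256389]), 'attitude': array([-0.69665831,  0.71451526, -0.04691629,  0.04397743])}
0.1
```

View pics/scene0.png

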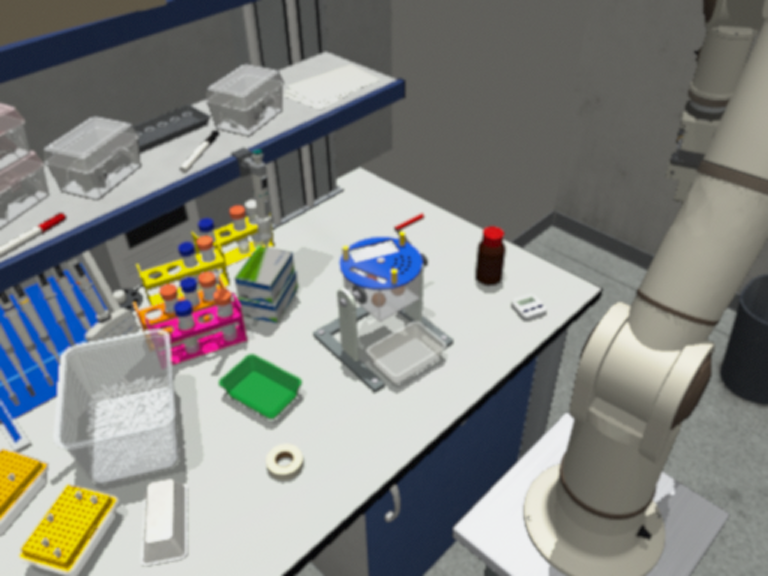

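View pics/top0.png

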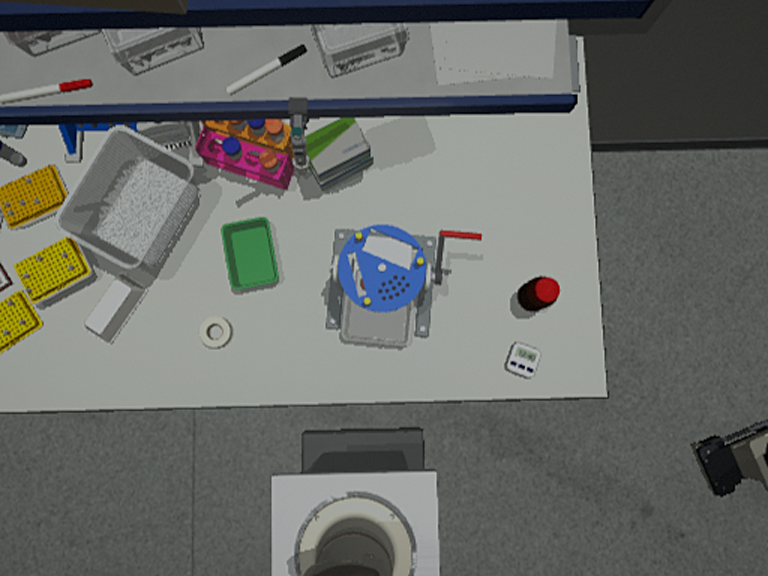

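Top view (768-px scale): the blue cap is at (382,268). Its pegs are at (358,236), (420,262) and (366,301). The wide white slot is at (390,247), on the back side, the narrow slot is at (357,275), and the dark holes are at (393,288). The red lever bar runs from (441,234) to (481,237). There are two trays: the clear one at (378,320), between the cheeks and the one meant, and the green look-alike at (250,253), to be left alone. I don't need to touch either of them.

```bash
cat > h.py <<'E'
import numpy as np,cv2
from bench import manip,effector,viewer
from scipy.spatial.transform import Rotation as R
def blobs(im,lo,hi,roi,amin):
    h=cv2.cvtColor(im,cv2.COLOR_RGB2HSV); m=cv2.inRange(h,lo,hi); k=np.zeros_like(m); x0,y0,x1,y1=roi; k[y0:y1,x0:x1]=1; m*=k
    n,l,s,c=cv2.connectedComponentsWithStats(m)
    return [(c[i],s[i,4],np.argwhere(l==i)[:,::-1]) for i in range(1,n) if s[i,4]>=amin]
def unproj(uv,z,cal):
    f=192/np.tan(np.radians(cal['vfov']/2)); uv=np.atleast_2d(uv)
    d=np.c_[(uv[:,0]-cal['cx'])/f,(uv[:,1]-cal['cy'])/f,np.ones(len(uv))]@R.from_quat(cal['attitude']).as_matrix().T
    e=cal['eye']; return (e+d*((z-e[2])/d[:,2])[:,None])[:,:2]
def down(yaw): # tool down, tool y axis at world angle yaw
    y=np.array([np.cos(yaw),np.sin(yaw),0]);z=np.array([0,0,-1.]);return R.from_matrix(np.c_[np.cross(y,z),y,z]).as_quat()
E
python3 - <<'E'
from h import *
for n,r in(("top",(215,140,335,225)),("scene",(215,135,300,205))):
    im=cv2.imread(f"raw_{n}0.png")[:,:,::-1].copy(); c=viewer.get_calibration(n)
    P=[]
    for b in blobs(im,(20,110,110),(35,255,255),r,4):
        P.append(unproj(b[0],.222 if n=="top" else .215,c)[0]); print(n,'peg',b[0],b[1],P[-1].round(4))
    if len(P)==3:
        P=np.array(P);m=P.mean(0);print('centre',m.round(4),np.linalg.norm(P-m,axis=1).round(4),np.degrees(np.arctan2(*(P-m).T[::-1])).round(1))
    for b in blobs(im,(0,150,90),(6,255,255),r,15):
        p=b[2][np.argsort(b[2][:,0])]; w=unproj(p,.191,c); v=cv2.fitLine(w.astype(np.float32),cv2.DIST_L2,0,.01,.01).ravel(); print('bar',b[1],w.mean(0).round(4),np.ptp(w@v[:2]).round(4),'dir',np.degrees(np.arctan2(v[1],v[0])).round(1))
    for b in blobs(im,(100,150,80),(130,255,255),r,200): print('blue',b[1],unproj(b[0],.2,c).round(4), unproj(cv2.minEnclosingCircle(b[2].astype(np.float32))[0],.2,c))
E
```

```text
top peg [238.76923077 156.61538462] 13 [ 0.5692 -0.0248]
top peg [279.6 173.6] 15 [ 0.5236 -0.1255]
top peg [244.4 200.4] 15 [ 0.4588 -0.0363]
centre [ 0.5172 -0.0622] [0.0641 0.0636 0.0639] [ 35.8 -84.2 156.1]
bar 91 [ 0.5722 -0.1995] 0.0677 dir 83.4
blue 1636 [[ 0.5078 -0.0616]] [[ 0.51621489 -0.06260932]]
scene peg [267.66666667 157.55555556] 27 [ 0.5213 -0.1246]
scene peg [229.9 165.6] 10 [ 0.5715 -0.0278]
scene peg [262.33333333 183.16666667] 18 [ 0.4555 -0.0335]
centre [ 0.5161 -0.0619] [0.0628 0.0651 0.067 ] [-85.3  31.6 154.8]
bar 42 [ 0.5658 -0.1939] 0.0656 dir 84.2
blue 793 [[ 0.4911 -0.0544]] [[ 0.51132034 -0.059538  ]]
```

```bash
python3 - <<'E'
from h import *
C=np.array([.5168,-.0622])
for name,a0 in(('p0',156),('p1',-84.1),('p2',36)):
  for s in(90,-90):
    for k in(0,-40,-81,-121,-162):
      a=np.radians(a0+k);q=manip.solve_ik([C[0]+.064*np.cos(a),C[1]+.064*np.sin(a),.206],down(a+np.radians(s)))
      print(name,s,k,None if q is None else np.round(q,2))
for y in (84,-96):print(y,[np.round(manip.solve_ik([x,-.19,z],down(np.radians(y-90))),2) for x,z in((.573,.17),(.5,.21),(.43,.17))])
E
```

```text
p0 90 0 [ 0.83  0.26 -0.92  2.02  0.25  0.98 -2.2 ]
p0 90 -40 [-0.76  0.27  0.83  2.   -0.24  0.97 -2.49]
p0 90 -81 [ 0.9   0.64 -1.3   1.85  0.67  1.19  2.26]
p0 90 -121 [ 0.89  0.72 -1.3   1.76  0.74  1.25  1.58]
p0 90 -162 [ 0.83  0.59 -1.05  1.73  0.56  1.16  1.08]
p0 -90 0 [ 1.17  0.58 -1.47  2.01  0.64  1.15  0.57]
p0 -90 -40 [ 1.02  0.6  -1.39  1.95  0.65  1.16 -0.18]
p0 -90 -81 [ 0.8   0.51 -1.11  1.85  0.51  1.1  -0.75]
p0 -90 -121 [ 0.69  0.5  -0.91  1.77  0.44  1.09 -1.33]
p0 -90 -162 [ 0.64  0.47 -0.74  1.73  0.35  1.08 -1.9 ]
p1 90 0 [ 0.95  0.46 -0.97  1.84  0.43  1.07 -0.08]
p1 90 -40 [ 0.94  0.33 -0.9   1.94  0.31  1.01 -0.69]
p1 90 -81 [ 0.92  0.26 -0.91  2.02  0.25  0.98 -1.43]
p1 90 -121 [ 0.83  0.26 -0.91  2.02  0.25  0.98 -2.22]
p1 90 -162 [-0.78  0.28  0.86  2.   -0.26  0.97 -2.51]
p1 -90 0 [-0.52  0.4   0.89  1.89 -0.37  1.02 -2.51]
p1 -90 -40 [ 1.19  0.53 -1.29  1.94  0.57  1.12  2.21]
p1 -90 -81 [ 1.15  0.39 -1.23  2.01  0.43  1.04  1.54]
p1 -90 -121 [ 1.16  0.59 -1.47  2.01  0.65  1.15  0.55]
p1 -90 -162 [ 1.01  0.6  -1.39  1.95  0.65  1.16 -0.22]
p2 90 0 [ 
[... 191 characters left out ...]
  1.07 -0.1 ]
p2 90 -162 [ 0.94  0.33 -0.9   1.95  0.3   1.   -0.73]
p2 -90 0 [ 0.69  0.5  -0.91  1.77  0.44  1.09 -1.31]
p2 -90 -40 [ 0.64  0.47 -0.75  1.73  0.36  1.08 -1.87]
p2 -90 -81 [ 0.59  0.41 -0.56  1.77  0.25  1.04 -2.42]
p2 -90 -121 [-0.56  0.42  0.95  1.89 -0.4   1.03 -2.5 ]
p2 -90 -162 [ 1.19  0.53 -1.29  1.94  0.57  1.11  2.18]
84 [array([ 0.94,  0.62, -0.92,  1.71,  0.55,  1.09, -0.27]), array([ 1.05,  0.43, -0.93,  1.85,  0.39,  1.06, -0.13]), array([ 1.12,  0.34, -0.89,  2.03,  0.33,  0.92, -0.05])]
-96 [array([-0.32,  0.57,  0.82,  1.76, -0.48,  1.03, -2.57]), array([-0.52,  0.47,  1.08,  1.89, -0.48,  1.06, -2.49]), array([-0.51,  0.37,  1.05,  2.08, -0.41,  0.91, -2.48])]
```

```bash
python3 - <<'E'
from h import *
C=np.array([.5168,-.0622])
def pose(deg,z): a=np.radians(deg); return [*(C+.064*np.array([np.cos(a),np.sin(a)])),z],down(a+np.pi/2)
effector.open_jaws()
manip.servo_line([.25,-.55,.33],vel=.3)
manip.move_pose(*pose(36,.30))
manip.servo_line(pose(36,.208)[0],vel=.12)
print(manip.current_clock(),manip.current_tool_pos(),manip.current_force())
effector.close(f_grip=8)
print('gap',manip.current_finger_gap(),manip.current_force())
for k in np.linspace(0,-162,10)[1:]:
    p,o=pose(36+k,.208); manip.servo_line(p,o,vel=.06)
    print(k,manip.current_finger_gap().__round__(4),manip.current_force().round(1),round(manip.current_clock(),2))
effector.open_jaws(); manip.servo_line(pose(-126,.30)[0],vel=.2)
manip.move_pose([.45,-.25,.33],down(-.1))
im=viewer.get_image("top");cv2.imwrite("raw_top1.png",im[:,:,::-1]);c=viewer.get_calibration("top")
P=np.array([unproj(b[0],.222,c)[0] for b in blobs(im,(20,110,110),(35,255,255),(215,140,335,225),4)]);print(P,np.degrees(np.arctan2(*(P-C).T[::-1])))
cv2.imwrite("pics/top1.png",cv2.resize(im[120:250,190:380,::-1],None,fx=4,fy=4,interpolation=cv2.INTER_CUBIC))
print(manip.current_clock())
E
```

```text
4.0 [ 0.56911402 -0.02431177  0.20870187] [ 0.96139122 -0.05841654 -0.5644269 ]
gap 0.011627975989234254 [ 0.79660944 -0.44822445  0.9070447 ]
-18.0 0.0115 [ 0.9 -0.4 -0.9] 5.7
-36.0 0.0117 [ 0.8 -0.3  0.1] 6.18
-54.0 0.0118 [ 0.3 -0.4  2.5] 6.67
-72.0 0.0115 [ 1.1 -0.   2.7] 7.15
-90.0 0.0117 [-0.7  0.5  2.7] 7.63
-108.0 0.0113 [0.8 0.5 2.5] 8.12
-126.0 0.0114 [-0.  -0.2  2.3] 8.6
-144.0 0.0114 [-1.4  1.   1.4] 9.08
-162.0 0.012 [ 1.   1.6 -1. ] 9.57
[[ 0.58021855 -0.06937413]
 [ 0.49020353 -0.00382686]
 [ 0.47872504 -0.11413867]] [  -6.45405984  114.49536313 -126.24422245]
12.3417
```

View pics/top1.png

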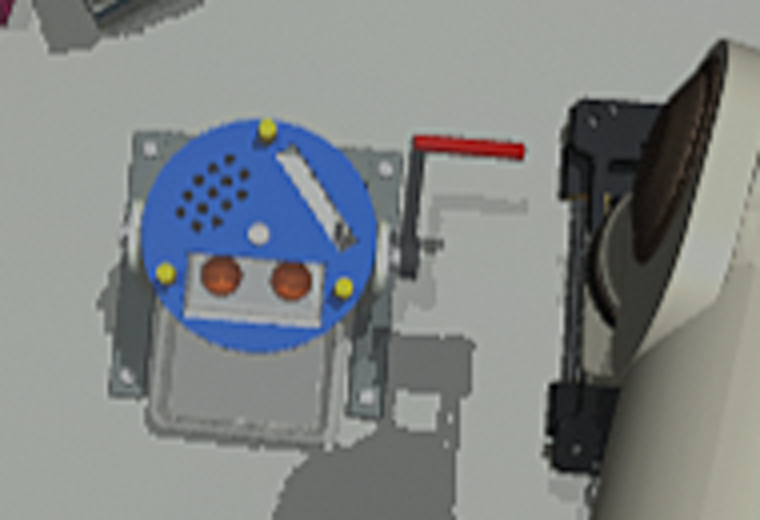

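The wide slot is now at (255,288) in the crop, squarely over the front outlet, with two balls visible through it. The pegs measure within 0.5° of target. The lever bar hasn't moved, running from (415,143) to (523,150), so the hopper is still upright. Next I'll tip it.

```bash
cat >> h.py <<'E'
C=np.array([.5168,-.0622]);YAW=np.radians(-6)
def bar(h,dz=-.015,y=-.134,r=.08):
    a=.5+h; p=R.from_euler('z',YAW).apply([r*np.cos(a),y,.15+r*np.sin(a)]); return p+[C[0],C[1],dz]
E
python3 - <<'E'
from h import *
o=down(YAW); b=bar(0)
manip.move_pose([b[0],b[1],.30],o); manip.servo_line(b,o,vel=.12)
print(manip.current_force().round(1)); effector.close(f_grip=30)
print('gap',manip.current_finger_gap(),manip.current_force().round(1))
for h in np.linspace(0,2.13,11)[1:]:
    manip.servo_line(bar(h),o,vel=.07)
    print(round(h,2),round(manip.current_finger_gap(),4),manip.current_force().round(1),round(manip.current_clock(),2))
manip.sleep(1.2)
im=viewer.get_image("scene");im2=viewer.get_image("top")
a=cv2.resize(im[120:270,190:320],(520,600),interpolation=cv2.INTER_CUBIC)[:,:,::-1]
cv2.imwrite("pics/tip_scene.png",a);cv2.imwrite("pics/tip_top.png",cv2.resize(im2[120:250,190:380,::-1],None,fx=4,fy=4,interpolation=cv2.INTER_CUBIC))
E
```

```text
[ 0.3 -0.1  0.8]
gap 0.01100626421625782 [-0.4  0.2  0. ]
0.21 0.0112 [-1.   0.6  1.5] 15.77
0.43 0.0106 [2.2 1.7 4.1] 16.16
0.64 0.0112 [3.9 1.1 7.2] 16.55
0.85 0.011 [ 4.   1.8 13.8] 16.94
1.06 0.0111 [ 3.1  1.7 12.9] 17.33
1.28 0.011 [ 0.2  2.5 11.5] 17.73
1.49 0.0111 [0.8 3.1 7.8] 18.12
1.7 0.011 [1.3 3.8 3.5] 18.51
1.92 0.0112 [ 3.7  3.9 -1.5] 18.9
2.13 0.0111 [ 4.1  4.3 -3.9] 19.29
```

View pics/tip_scene.png

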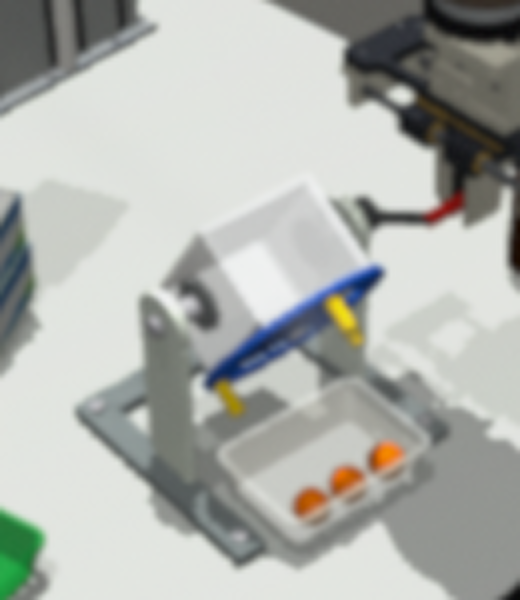

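The hopper is fully tipped, and all three balls lie in the clear tray at (312,503), (347,483) and (387,458) in the crop. Next I'll swing it back.

```bash
python3 - <<'E'
from h import *
o=down(YAW)
for h in list(np.linspace(2.13,0,11)[1:])+[-.05]:
    manip.servo_line(bar(h),o,vel=.07)
    print(round(h,2),manip.current_force().round(1))
effector.open_jaws(); b=bar(0); manip.servo_line([b[0],b[1],.32],vel=.2)
manip.move_pose([.42,-.33,.33],o)
im=viewer.get_image("scene");im2=viewer.get_image("top");c=viewer.get_calibration("top")
for b in blobs(im2,(0,150,90),(6,255,255),(285,140,335,225),15): print('bar',unproj(b[2],.191,c).mean(0),b[1])
A=cv2.resize(im[120:270,190:320],(390,450),interpolation=cv2.INTER_CUBIC);B=cv2.resize(im2[110:260,210:340],(390,450),interpolation=cv2.INTER_CUBIC)
cv2.imwrite("pics/back.png",np.hstack([A,B])[:,:,::-1]);print(manip.current_clock())
E
```

```text
1.92 [ 2.7  4.  -3.4]
1.7 [-2.   5.8 -1. ]
1.49 [-9.3  7.6  9.1]
1.28 [-6.2  4.4  8.8]
1.06 [-3.3  3.4  5.6]
0.85 [-1.9  1.2  5. ]
0.64 [-1.2 -1.3 -0.6]
0.43 [-0.7 -4.4 -2.9]
0.21 [-0.9 -5.4 -3.5]
0.0 [-3.1 -5.1 -1.9]
-0.05 [-11.   -3.   13.1]
bar [ 0.5721604  -0.19946428] 91
27.9083
```

View pics/back.png

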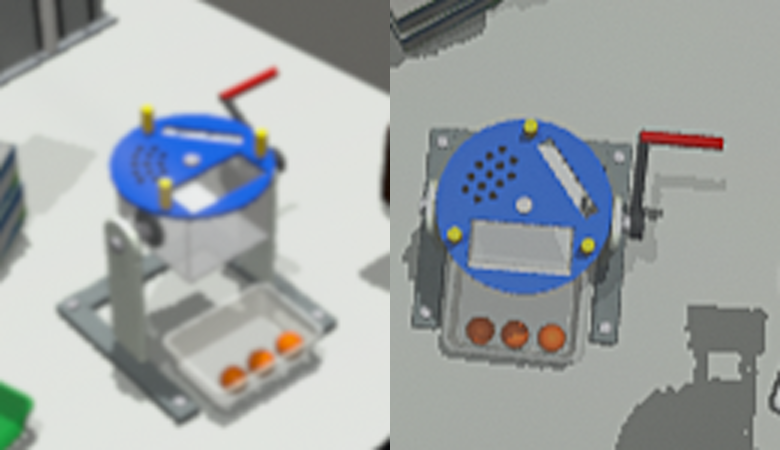

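The hopper is upright again: the bar reads within 0.1 mm of where it started. The three balls lie in the tray at (480,330), (515,333) and (551,337), and the arm is clear of everything.

```bash
python3 -c "
from bench import manip
manip.sleep(.5);print(manip.hand_in())"
```

```text
the job is handed in; nothing more can be done
None
```

The job is handed in at about 28.5 s: I turned the cap's wide slot over the outlet, tipped all three balls into the clear tray, and swung the hopper back upright without touching the bottle, tape or timer; no verdict came back.

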